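Load the bolt chute and run the bolts through its gate

ROBOT

A 6-joint arm with a two-finger parallel gripper is mounted at the origin on a cart in front of the work surface, level with it; the furniture and walls round the work are solid. World frame = base frame: x ahead of the robot, y to its left, z up, the work surface at z = 0. Lengths are in m, angles in rad, forces in N, time in s.
With the tool pointing down it reaches from about 0.35 to 0.975 m from the base axis. Payload 4.9 kg.
Tool frame: the origin (TCP) lies midway between the tips of the shut fingers; the grasp point (between the pads) lies 19 mm behind it; z points along the fingers, y is the line along which they close (so a half turn about z gives the same grasp; the last joint's range is limited). The gripper opens to 85 mm and grips with 20 to 120 N. Pads are 22 mm wide; open, the fingers measure 114 mm over their backs; the gripper's body (76 mm by 85 mm) begins 54 mm behind the grasp point. The pads swing forward as they close: fully open they stand 13 mm farther back than shut.
Start: joints at [1.003, 0.053, 1.613, -0, 1.476, -0.119], TCP at [0.271, 0.563, 0.194] pointing down, gripper open.
Joint ranges: [-3.01, 3.01], [-1.01, 2.22], [0.06, 2.58], [-1.02, 4.17], [0.09, 2.62], [-3.14, 3.14]. Speed limits (rad/s): [2.57, 2.57, 3.14, 3.14, 3.14, 3.14].

INTERFACE

Orientations are given as a rotation vector (axis times angle).
In Python, from station import ctrl gives the robot as it stands.
- The arm moves only by the tool carry_out, never from a script. Its argument "moves" is a list of rows, each an object of numbers: "x", "y", "z": the shift along the tool's x, y, z in units of 25 mm (1.0 is 25 mm); "turn": the turn about the tool's z in rad. In form: [{"x": .., "y": .., "z": .., "turn": ..}, ...]. A call has exactly 8 rows; each row shifts and turns the commanded pose from where the row before left it, along the tool's axes as they then stand; what a row does not reach is not made up. A row lasts 1/10 s, in which the tool goes at most 50 mm and 8.59 degrees, less where a joint would pass 70% of its speed; a pose out of reach is approached as far as the arm can. A call is refused whole if a number of a shift passes 1 or a number of a turn 0.15, either way. A call with a gripper value outside its range is refused whole. "grip" is the finger opening in mm, from 0 to 85.4, set as the call begins (left out, the last holds). The fingers move at their own pace and stop on an object; "newtons" is the grip in N (left out, the last holds). Time passes only in rows, so rows that do not move let the fingers close, or fill a call up. It gives the time, the measured TCP pose, the force, the opening and the grip force at its end, in the units of the state.
- ctrl.get_obs(): the state, without advancing time (a new reading comes with each control period).
- ctrl.get_image(name): name is "scene" or "side" or "wrist"; returns the picture (420x560x3 uint8, red, green, blue); there is no depth.
- ctrl.calibration(name): a dict with "fx", "fy", "cx", "cy" (pixels), "R" (3x3) and "t" (3): a world point X has camera coordinates R X + t; the wrist camera has in their place "T_tool_cam" (4x4, takes a point from camera to tool coordinates, whose origin is the TCP and whose axes are the flange's). Camera axes: x right, y down, z forward; pixel columns grow to the right and rows downward; lengths in m; the calibration is good to about 2 mm. A picture is of the moment at which its call begins: read the wrist's pose just before it. calibration takes no time and is no camera call.
- ctrl.finish_job(): hands the job in; it is judged then, once.
Trained networks look in the newest picture that a camera, given by its name, has taken for a name from the list of things; names that differ only in an ending like _2 or _b are one class to them, and where a whole thing is asked for, a point or a joint stands for the part that bears it (a point fixed in the world has none). Each returns a list of dicts, best first, with "confidence" (0 to 1); they miss things now and then, are a little off and sometimes report something else, mostly with a low value. They report only what shows in the picture. A call takes as long as a camera call. They do not tell look-alikes from the thing itself.
- ctrl.look_for(camera, query): "rect" ([left, top, width, height] in pixels, round what is visible of it).
- ctrl.mark_of(camera, query): "pixel" ([column, row] in pixels: a listed point, or the origin of a listed thing).
The state is a dict: "t": time; "q": joint angles; "dq": joint speeds; "effort": joint torques, N m; "tool_pos": TCP position; "tool_rot": TCP orientation; "contact_force": force on the tool from outside, world axes, zero at the start; "wrist_torque": the same for the moment, N m; "opening": finger opening in m; "grip_force": force on a finger pad.
Only numpy, scipy, OpenCV 4.12 (cv2) and the standard library are available. Lean on these libraries where they do the work, as an engineer would, in place of code of your own. Each camera call takes 0.05 s, during which the arm holds its last target. There are 200 camera calls.

TASK

Lay both loose long bolts across the gravity chute, uphill of its gate, each with its head in the groove on the left-hand side, so that they roll down and rest against the shut gate. Once both wait there, pull the red knob all the way up so that the bolts roll down to the end stop, then push the knob fully back down. Leave the other things on the bench where they are.

Things in the scene. Friction and masses are not known exactly. Their poses are not given: they have to be found in the camera images.
- chute: Blue sheet-metal gravity chute on a grey foot plate (235 x 130 mm) fixed to the bench, about 155 mm high at the red knob. Origin: centre of the plate's underside. +x points uphill (roughly away from the robot), +y to the left-hand side, z up. Slopes down 18 degrees to -x. Bolts lie ACROSS it (along y) on two white rails; rail tops at z = 46 mm + 0.325*(x + 100 mm), x = -100 to +100 mm.
- load_point (a point): Chute x = +57 mm, y = 0, rail-top height, in the loading zone near the upper end: a good place to lay a bolt. A bolt properly laid there has its middle over this point (+/-4 mm along chute y), its axis level along chute y, 8.4 mm above this point. Let go there, it rolls down by itself. Flared lips along the walls here reach 38 mm above the rail tops; elsewhere walls reach 21 mm.
- gate_line (a point): Chute x = -39 mm, y = 0, rail-top height: where the gate blade stands (4 mm thick, 36 mm wide, between the rails). Two grey bridge bars cross the chute 13 mm uphill and downhill of it (outer faces), 46 to 56 mm above the rail tops there.
- end_stop (a point): The point on the chute, at rail-top height and y = 0, on the face of the rubber end stop at the lower end.
- gate (a joint): Lift of the gate in m: 0 fully down (shut), 0.038 fully up, against its stop. It slides straight up and down in a stiff friction catch that holds it wherever it is left: about 5 N to pull it up, about 3 N to push it down.
- gate_knob (a point): Centre of the gripping band of the round red knob on top of the gate: 28 mm diameter, band 14 mm high; knob top 11 mm above this point, underside 19 mm below it, 4 mm above the bridge bars. Moves up with the gate. Grip it from above across any diameter.
- bolt_a: One of the two loose grey steel bolts (0.15 kg, 80 mm long overall, smooth shank 16 mm diameter and 70 mm long, hexagon head 24 mm across flats, 10 mm thick). It starts lying on the bench, slightly tip-down (3 degrees). Origin: centre of the head's outer end face; the body's z axis runs along the bolt from head to tip.
- bolt_a_mid (a point): Middle of that bolt's length, on its axis (40 mm from the head's outer face; on the shank). About 10 mm above the bench at the start.
- bolt_a_head (a point): Centre of that bolt's head, on its axis.
- bolt_b: The other loose bolt, same as the first; same frame.
- bolt_b_mid (a point): Middle of the second bolt's length, on its axis.
- bolt_b_head (a point): Centre of the second bolt's head.
- wrench: Bystander: a combination wrench, 199 mm long, flat on the bench to the right. Leave it.
- tape_black: Bystander: a roll of black tape, 68 mm across, 19 mm high, on the left. Leave it.
- tape_measure: Bystander: a yellow tape measure, 36 x 81 x 71 mm, at the front. Leave it.
- marker: Bystander: a red and white marker pen, 135 mm long, behind the chute. Leave it.
- head_groove (a point): Middle of the groove for the bolt heads, on the left-hand side, in the loading zone (chute y = +35 mm, at rail-top height). The groove lies between the left white rail (y = +17 to +25 mm) and the left wall's inner face (y = +45 mm) and runs the whole slope, 16 mm deep. The 10 mm thick head must hang in it.
- right_rail (a point): Top of the right white rail in the loading zone (the rail covers chute y = -26 to -38 mm; right wall's inner face at y = -48 mm). Between the two rails (y = -26 to +17 mm, 43 mm) the pan lies 16 mm below the rail tops, so fingers holding a shank there may reach below it.
Not all that is in view belongs to the job. Leave any orange or yellow look-alike of the bolt_a alone.

How it is judged:
On the way, in this order (a step that is already met when the one before it is completed fails the run):
1. both bolts lie across the chute, heads in the left groove, waiting at the shut gate, let go and at rest (x of bolt_a_mid in the frame of chute between -0.037 and 0.012 m and z of bolt_a_mid in the frame of chute between 0.066 and 0.096 m and y of bolt_a_mid in the frame of chute between -0.0075 and 0.0085 m and y of each of bolt_a_head, bolt_b_head in the frame of chute above 0.02 m and angle between the z axis of each of bolt_a, bolt_b and the y axis of chute, either way round below 0.3 rad and linear speed of each of bolt_a, bolt_b below 0.03 m/s and contact force between each of bolt_a, bolt_b and the fingers below 0.1 N and x of bolt_b_mid in the frame of chute between -0.037 and 0.012 m and z of bolt_b_mid in the frame of chute between 0.066 and 0.096 m and y of bolt_b_mid in the frame of chute between -0.0075 and 0.0085 m and value of joint gate below 0.004 m), for 0.2 s.
2. the knob is pulled all the way up (value of joint gate above 0.034 m), for 0.2 s.
3. both bolts lie past the gate at the end stop, heads left, and the knob is pushed back down (x of bolt_a_mid in the frame of chute between -0.102 and -0.05 m and z of bolt_a_mid in the frame of chute between 0.044 and 0.072 m and y of bolt_a_mid in the frame of chute between -0.0075 and 0.0085 m and y of each of bolt_a_head, bolt_b_head in the frame of chute above 0.02 m and angle between the z axis of each of bolt_a, bolt_b and the y axis of chute, either way round below 0.3 rad and linear speed of each of bolt_a, bolt_b below 0.03 m/s and contact force between each of bolt_a, bolt_b and the fingers below 0.1 N and x of bolt_b_mid in the frame of chute between -0.102 and -0.05 m and z of bolt_b_mid in the frame of chute between 0.044 and 0.072 m and y of bolt_b_mid in the frame of chute between -0.0075 and 0.0085 m and value of joint gate below 0.004 m), for 0.2 s.
At the end, for the whole second after the job is handed in: The gate knob is fully down again (within 4 mm), and both bolts rest, released, between the gate and the end stop, lying across the chute on its rails (within about 17 degrees of square, middle of the bolt within 7.5 mm of the channel's middle line), each head in the groove on the left-hand side (all of step 3); the robot touches nothing.
It fails at once if the wrench is pushed more than 30 mm from its place (distance of wrench from where it was at the start of the episode above 0.03 m).
It fails at once if the black tape roll is pushed more than 30 mm from its place (distance of tape_black from where it was at the start of the episode above 0.03 m).
It fails at once if the tape measure is pushed more than 30 mm from its place (distance of tape_measure from where it was at the start of the episode above 0.03 m).
It fails at once if the marker is pushed more than 30 mm from its place (distance of marker from where it was at the start of the episode above 0.03 m).
It also fails if it takes over 72 s, if anything falls off the work surface, if the arm or the gripper's body presses on something with over 40 N, if the wrist force passes 120 N, or if a joint passes its speed limit or range.

## Working session

There is one attempt and no reset: what is moved stays moved. The work goes in short steps, Python scripts to look and compute and a tool call to move; the robot and the scene stay as the last step left them, time stands still between calls to the robot, and variables do not carry over. Pictures are saved under pics/ and viewed, at most 10 in all, crops included, and the job is handed in when it is done.

Besides the shell and the picture viewer there is one more tool, called after "Request:" by a JSON object that holds its "op" and its "data", one argument or row to a line. carry_out: Moves the arm, as the interface text tells. Its arguments: {"type":"object","properties":{"moves":{"type":"array"},"grip":{"type":"number"},"newtons":{"type":"number"}},"required":["moves"]}

```bash
mkdir -p pics; ls; cat > h.py <<'E'
import numpy as np, cv2
from scipy.spatial.transform import Rotation as Rn
from station import ctrl
def save(n,f): 
    im=ctrl.get_image(n); cv2.imwrite('pics/'+f,im[:,:,::-1]); return im
def cam(n,o=None):
    c=ctrl.calibration(n)
    if 'R' in c: R=np.array(c['R']);t=np.array(c['t'])
    else:
        o=o or ctrl.get_obs(); T=np.eye(4);T[:3,:3]=Rn.from_rotvec(o['tool_rot']).as_matrix();T[:3,3]=o['tool_pos']
        M=np.linalg.inv(T@np.array(c['T_tool_cam']));R=M[:3,:3];t=M[:3,3]
    return np.array([[c['fx'],0,c['cx']],[0,c['fy'],c['cy']],[0,0,1]]),R,t
def proj(C,X):
    K,R,t=C; p=(np.atleast_2d(X)@R.T+t)@K.T; return p[:,:2]/p[:,2:]
def ray(C,px):
    K,R,t=C; d=R.T@np.linalg.solve(K,[px[0],px[1],1]); return -R.T@t,d/np.linalg.norm(d)
def onz(C,px,z):
    c,d=ray(C,px); return c+d*(z-c[2])/d[2]
def tri(L):
    A=np.zeros((3,3));b=np.zeros(3)
    for C,px in L:
        c,d=ray(C,px);P=np.eye(3)-np.outer(d,d);A+=P;b+=P@c
    X=np.linalg.solve(A,b); return X,[np.linalg.norm(proj(C,X)[0]-px) for C,px in L]
E
python3 - <<'E'
from h import *
np.set_printoptions(precision=3,suppress=True)
o=ctrl.get_obs();print(o)
a=save('scene','s0.png');b=save('side','d0.png');w=save('wrist','w0.png')
for n in('scene','side','wrist'):
    print(n,ctrl.calibration(n))
    for q in('chute','load_point','gate_line','gate_knob','end_stop','head_groove','right_rail','bolt_a_mid','bolt_a_head','bolt_a'):
        print(q,[(np.round(r['pixel']).tolist(),round(r['confidence'],2)) for r in ctrl.mark_of(n,q)][:5])
E
```

```text
pics
{'t': 0.0, 'q': array([ 1.003,  0.053,  1.614,  0.   ,  1.476, -0.119]), 'dq': array([-0.002,  0.   ,  0.   ,  0.   ,  0.001,  0.001]), 'effort': array([  0.001, -39.367, -37.018,  -0.   ,   0.007,   0.   ]), 'tool_pos': array([0.271, 0.563, 0.192]), 'tool_rot': array([-0.699, -3.062,  0.003]), 'contact_force': array([0.088, 0.538, 0.153]), 'wrist_torque': array([0.005, 0.021, 0.016]), 'grip_force': 0.0, 'opening': 0.08545000087820927}
scene {'fx': 430.5832079039975, 'fy': 430.5832079039975, 'cx': 282.8046319846622, 'cy': 212.56004286192027, 'R': array([[-0.473, -0.881, -0.002],
       [-0.503,  0.272, -0.82 ],
       [ 0.723, -0.387, -0.572]]), 't': array([0.294, 0.336, 0.724])}
chute [([303.0, 226.0], 0.65), ([191.0, 251.0], 0.17)]
load_point [([290.0, 186.0], 0.9), ([374.0, 202.0], 0.61)]
gate_line [([306.0, 214.0], 0.88)]
gate_knob [([308.0, 188.0], 0.57)]
end_stop [([319.0, 233.0], 0.8), ([147.0, 295.0], 0.43), ([287.0, 294.0], 0.32)]
head_groove [([282.0, 188.0], 0.67)]
right_rail [([299.0, 183.0], 0.8), ([192.0, 250.0], 0.63)]
bolt_a_mid [([257.0, 334.0], 0.95), ([232.0, 
[... 887 characters left out ...]
291.0, 225.0], 0.64), ([205.0, 220.0], 0.48), ([248.0, 217.0], 0.42), ([262.0, 260.0], 0.29)]
bolt_a [([209.0, 220.0], 0.55), ([296.0, 201.0], 0.44), ([254.0, 217.0], 0.43), ([294.0, 225.0], 0.41)]
wrist {'fx': 331.5459165578895, 'fy': 331.5459165578895, 'cx': 275.6227030361104, 'cy': 210.71108976539503, 'T_tool_cam': array([[ 0.002, -0.963, -0.268,  0.067],
       [ 1.   ,  0.002, -0.   ,  0.   ],
       [ 0.001, -0.268,  0.963, -0.179],
       [ 0.   ,  0.   ,  0.   ,  1.   ]])}
chute []
load_point []
gate_line []
gate_knob []
end_stop []
head_groove []
right_rail []
bolt_a_mid [([47.0, 314.0], 0.74), ([107.0, 399.0], 0.56)]
bolt_a_head [([88.0, 416.0], 0.6)]
bolt_a [([83.0, 419.0], 0.79)]
```

```bash
python3 - <<'E'
import cv2,numpy as np
a=cv2.imread('pics/s0.png');b=cv2.imread('pics/d0.png')
cv2.imwrite('pics/s0c.png',cv2.resize(a[140:390,130:430],None,fx=2.4,fy=2.4,interpolation=2))
cv2.imwrite('pics/d0c.png',cv2.resize(b[150:330,150:410],None,fx=3,fy=3,interpolation=2))
E
```

```text
(no output)
```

View pics/s0c.png

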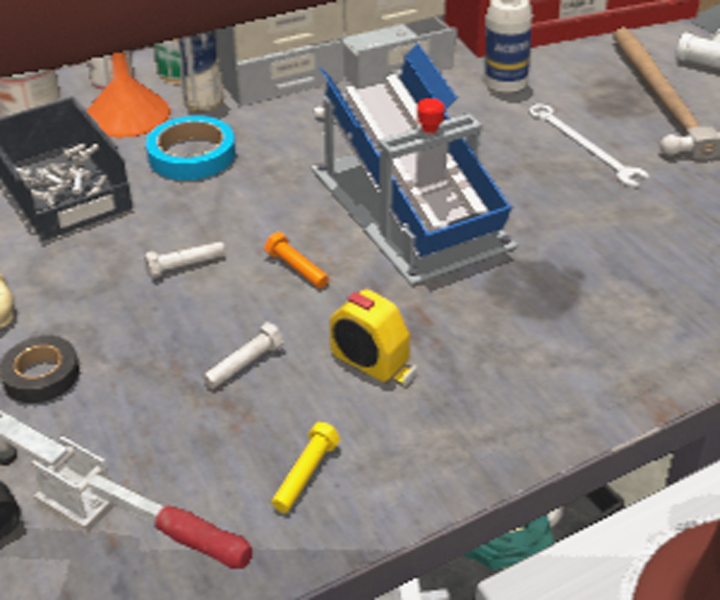

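View pics/d0c.png

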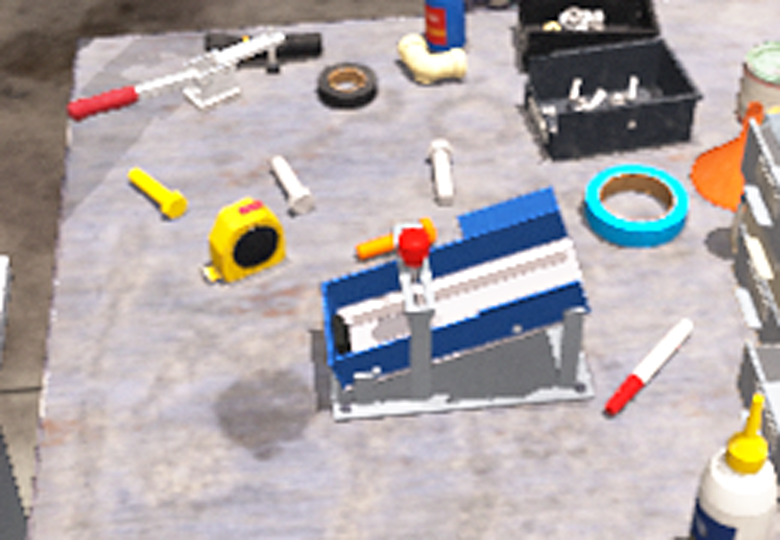

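```bash
cat > fit.py <<'E'
from h import *
from scipy.optimize import least_squares
np.set_printoptions(precision=4,suppress=True)
S=cam('scene');D=cam('side')
s=lambda x,y:(130+x/2.4,140+y/2.4); d=lambda x,y:(150+x/3,150+y/3)
P=[(S,(57,0,97),(290,186)),(D,(57,0,97),(324,241)),(S,(-39,0,65.8),(306,214)),(D,(-39,0,65.8),(287,252)),
(S,(-39,0,145),(308,188)),(D,(-39,0,145),(287,230)),(S,(57,35,97),(282,188)),(D,(57,35,97),(322,234)),(S,(57,-32,97),(299,183)),(D,(57,-32,97),(323,248)),
(S,(-117.5,65,0),s(412,283)),(S,(-117.5,-65,0),s(513,243)),(S,(117.5,65,0),s(315,168)),(D,(-117.5,-65,0),d(337,418)),(D,(117.5,-65,0),d(592,397))]
def W(p,X): c,n=np.cos(p[2]),np.sin(p[2]); return np.array([[c,-n,0],[n,c,0],[0,0,1]])@(np.array(X)/1000)+[p[0],p[1],p[3]]
f=lambda p:np.concatenate([proj(C,W(p,X))[0]-u for C,X,u in P])
r=least_squares(f,[.75,0,0,0],loss='soft_l1')
print(r.x);print(r.fun.reshape(-1,2).round(1).tolist())
for n,hs,ts,hd,td in[('B1',s(152,265),s(222,250),d(441,147),d(445,198)),('B2',s(272,335),s(210,382),d(302,206),d(278,160))]:
    for a,b in((hs,hd),(ts,td)): print(n,tri([(S,a),(D,b)]),onz(S,a,.01),onz(D,b,.01))
E
python3 fit.py
```

```text
[ 0.5785 -0.0288 -0.016   0.0002]
[[0.1, -0.5], [-0.4, 0.1], [1.9, -0.4], [0.7, -0.0], [0.9, -1.2], [0.9, 0.3], [-3.7, 0.7], [-0.5, -1.8], [1.6, -0.4], [2.7, 1.5], [-1.6, 1.5], [1.1, 2.5], [-1.9, 0.5], [-1.3, -0.6], [0.4, -0.4]]
B1 (array([0.6049, 0.2586, 0.0127]), [np.float64(0.6288638872096918), np.float64(0.47498493412438625)]) [0.6059 0.2575 0.01  ] [0.6066 0.2638 0.01  ]
B1 (array([0.5996, 0.184 , 0.006 ]), [np.float64(0.0622925893624169), np.float64(0.050091705805216)]) [0.5946 0.1855 0.01  ] [0.5989 0.1796 0.01  ]
B2 (array([0.4526, 0.1897, 0.008 ]), [np.float64(1.139803594825028), np.float64(0.8292429265415564)]) [0.4538 0.1911 0.01  ] [0.4507 0.1846 0.01  ]
B2 (array([0.429 , 0.2641, 0.0076]), [np.float64(0.6318933840879071), np.float64(0.4224712146219266)]) [0.4251 0.2643 0.01  ] [0.43   0.2627 0.01  ]
```

The loose grey bolts are B1 (scene head ≈(193,250), tip ≈(222,244)) and B2 (head ≈(243,280), tip ≈(218,299)). Things that could be mistaken for them are the orange bolt (≈(253,250)), the yellow bolt (≈(258,335)) and the screws in the black bin (≈(155,215)). I choose the two grey ones lying loose on the bench. The chute lies at ≈(0.58,-0.03) with its knob up at scene (308,188).

I go to B1 first, turning and then travelling, and check it in a close wrist crop.

Request:
{"op": "carry_out", "data": {
  "moves": [
    {"turn":0.149},
    {"turn":0.149},
    {"turn":0.149},
    {"turn":0.149},
    {"turn":0.149},
    {"turn":0.149},
    {"turn":0.149},
    {"turn":0.149}
  ],
  "grip": 85
}}

```text
validation failed for argument at $.mo...
```

Request:
{"op": "carry_out", "data": {
  "moves": [
    {"x":-0.8,"y":0.9},
    {"x":-0.8,"y":0.9},
    {"x":-0.8,"y":0.9},
    {"x":-0.8,"y":0.9},
    {"x":-0.8,"y":0.9},
    {"x":-0.8,"y":0.9},
    {"x":-0.8,"y":0.9},
    {"x":-0.8,"y":0.9}
  ]
}}

```text
validation failed for argument at $.mo...
```

Request:
{"op": "carry_out", "data": {
  "moves": [
    {"x":-0.8,"y":0.9},
    {"x":-0.8,"y":0.9},
    {"x":-0.8,"y":0.9},
    {"x":-0.8,"y":0.9},
    {"x":-0.8,"y":0.9},
    {"x":-0.8,"y":0.9},
    {"x":-0.5,"y":0.9},
    {}
  ]
}}

```text
validation failed for argument at $.mo...
```

Request:
{"op": "carry_out", "data": {
  "moves": [
    {"x":0,"y":0,"z":0,"turn":0.149},
    {"x":0,"y":0,"z":0,"turn":0.149},
    {"x":0,"y":0,"z":0,"turn":0.149},
    {"x":0,"y":0,"z":0,"turn":0.149},
    {"x":0,"y":0,"z":0,"turn":0.149},
    {"x":0,"y":0,"z":0,"turn":0.149},
    {"x":0,"y":0,"z":0,"turn":0.149},
    {"x":0,"y":0,"z":0,"turn":0.149}
  ],
  "grip": 85
}}

```text
t: 2.45
tool_pos: [0.2712, 0.5631, 0.1935]
tool_rot: [-2.304, -2.135, -0.0]
contact_force: [0.1, -0.6, -0.1]
opening: 0.0849
grip_force: 0.0
```

Request:
{"op": "carry_out", "data": {
  "moves": [
    {"x":-0.8,"y":0.9,"z":0,"turn":0},
    {"x":-0.8,"y":0.9,"z":0,"turn":0},
    {"x":-0.8,"y":0.9,"z":0,"turn":0},
    {"x":-0.8,"y":0.9,"z":0,"turn":0},
    {"x":-0.8,"y":0.9,"z":0,"turn":0},
    {"x":-0.8,"y":0.9,"z":0,"turn":0},
    {"x":-0.8,"y":0.9,"z":0,"turn":0},
    {"x":-0.8,"y":0.9,"z":0,"turn":0}
  ]
}}

```text
t: 3.25
tool_pos: [0.4403, 0.39, 0.1936]
tool_rot: [2.298, 2.142, 0.0]
contact_force: [0.1, -0.1, 0.2]
opening: 0.0848
grip_force: 0.0
```

Request:
{"op": "carry_out", "data": {
  "moves": [
    {"x":-0.8,"y":0.9,"z":0,"turn":0},
    {"x":-0.8,"y":0.9,"z":0,"turn":0},
    {"x":-0.8,"y":0.9,"z":0,"turn":0},
    {"x":-0.8,"y":0.9,"z":0,"turn":0},
    {"x":-0.8,"y":0.9,"z":0,"turn":0},
    {"x":-0.8,"y":0.9,"z":0,"turn":0},
    {"x":-0.5,"y":0.9,"z":0,"turn":0},
    {"x":0,"y":0,"z":0,"turn":0}
  ]
}}

```text
t: 4.05
tool_pos: [0.5894, 0.2456, 0.1934]
tool_rot: [2.301, 2.138, 0.0]
contact_force: [-0.7, 1.3, -0.4]
opening: 0.0849
grip_force: 0.0
```

```bash
cat > look.py <<'E'
from h import *
import sys
np.set_printoptions(precision=4,suppress=True)
o=ctrl.get_obs(); C=cam('wrist',o); im=save('wrist',sys.argv[1]+'.png')
R=Rn.from_rotvec(o['tool_rot']).as_matrix()
print('t',o['t'],'pos',o['tool_pos'],'psi',np.arctan2(R[1,1],R[0,1]),'tilt',R[:,2],'q',o['q'],'F',o['contact_force'],o['opening'])
for q,z in [a.split(':') for a in sys.argv[2:]]:
    for r in ctrl.mark_of('wrist',q)[:4]: print(q,np.round(r['pixel']),round(r['confidence'],2),onz(C,r['pixel'],float(z)))
E
python3 look.py w1 bolt_a_head:.01 bolt_a_mid:.01 bolt_a:.01
```

```text
t 4.05 pos [0.5894 0.2456 0.1934] psi -0.07336337773410866 tilt [ 0.0005 -0.0005 -1.    ] q [ 0.2787  0.084   1.5803 -0.0007  1.4769  0.3522] F [-0.6686  1.2729 -0.4117] 0.08486486287372387
bolt_a_head [158. 235.] 0.92 [0.4497 0.1929 0.01  ]
bolt_a_head [ 40. 234.] 0.84 [0.3136 0.2038 0.01  ]
bolt_a_head [268. 277.] 0.77 [0.573  0.1305 0.01  ]
bolt_a_mid [ 21. 213.] 0.92 [0.2987 0.2301 0.01  ]
bolt_a_mid [239. 281.] 0.84 [0.5375 0.1278 0.01  ]
bolt_a_mid [144. 211.] 0.59 [0.4391 0.2227 0.01  ]
bolt_a [ 53. 242.] 0.9 [0.3258 0.1933 0.01  ]
bolt_a [159. 241.] 0.69 [0.449  0.1856 0.01  ]
bolt_a [274. 276.] 0.6 [0.5801 0.131  0.01  ]
bolt_a [286. 165.] 0.58 [0.6024 0.2634 0.01  ]
```

View pics/w1.png

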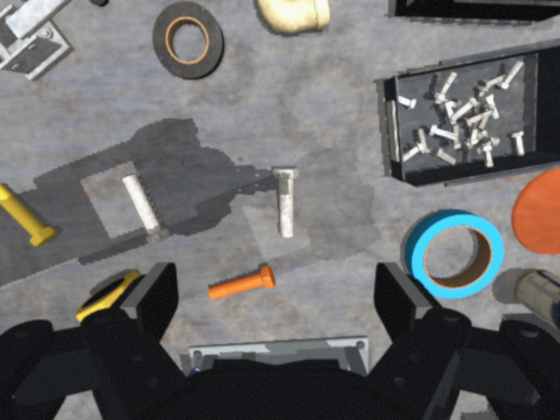

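B1, the grey bolt, is at wrist (286,168) for the head end and (287,236) for the tip. B2's head end is ≈(155,240) and its tip ≈(127,177). The orange and yellow bolts are clearly separate.

```bash
python3 - <<'E'
from h import *
np.set_printoptions(precision=4,suppress=True)
C=cam('wrist');S=cam('scene');D=cam('side')
for n,h,t in(('B1',(286,168),(287.5,236)),('B2',(155,240.5),(128,177))):
    H=onz(C,h,.013);T=onz(C,t,.008);d=T-H;print(n,H,T,'mid',(H+T)/2,'len',np.linalg.norm(d),'axis deg',np.degrees(np.arctan2(d[1],d[0])))
s=lambda x,y:(130+x/2.4,140+y/2.4); d=lambda x,y:(150+x/3,150+y/3)
for n,L in(('B1 h',[(C,(286,168)),(S,s(152,265)),(D,d(441,147))]),('B1 t',[(C,(287.5,236)),(S,s(222,250)),(D,d(445,198))]),('B2 h',[(C,(155,240.5)),(S,s(272,335)),(D,d(302,206))]),('B2 t',[(C,(128,177)),(S,s(210,382)),(D,d(278,160))])):print(n,tri(L))
E
```

```text
B1 [0.5996 0.2631 0.013 ] [0.5967 0.1829 0.008 ] mid [0.5981 0.223  0.0105] len 0.08045669255999413 axis deg -92.04263562336807
B2 [0.4435 0.1895 0.013 ] [0.4239 0.2642 0.008 ] mid [0.4337 0.2269 0.0105] len 0.07743318288918952 axis deg 104.70504804019961
B1 h (array([0.6026, 0.2605, 0.0128]), [np.float64(3.6493286232795294), np.float64(0.9213029519186091), np.float64(1.0440707605755548)])
B1 t (array([0.5982, 0.1833, 0.007 ]), [np.float64(1.4051589962141098), np.float64(0.39783873735977754), np.float64(0.42824387466669644)])
B2 h (array([0.4485, 0.1895, 0.0116]), [np.float64(4.710082086513555), np.float64(1.7505278632885648), np.float64(1.596888189599341)])
B2 t (array([0.4271, 0.2641, 0.0093]), [np.float64(2.3768882953104207), np.float64(0.4607612611507248), np.float64(0.9117780902697047)])
```

Request:
{"op": "carry_out", "data": {
  "moves": [
    {"x":-0.95,"y":0.42,"z":0.5,"turn":-0.04},
    {"x":0,"y":0,"z":1,"turn":0},
    {"x":0,"y":0,"z":1,"turn":0},
    {"x":0,"y":0,"z":1,"turn":0},
    {"x":0,"y":0,"z":1,"turn":0},
    {"x":0,"y":0,"z":0.8,"turn":0},
    {"x":0,"y":0,"z":0,"turn":0},
    {"x":0,"y":0,"z":0,"turn":0}
  ],
  "grip": 50
}}

```text
t: 5.05
tool_pos: [0.5957, 0.224, 0.0613]
tool_rot: [-2.253, -2.189, 0.0]
contact_force: [-0.1, -0.9, 0.7]
opening: 0.0504
grip_force: 0.0
```

```bash
python3 look.py w2 bolt_a_head:.012 bolt_a_mid:.010 bolt_a:.013
```

```text
t 5.05 pos [0.5957 0.224  0.0613] psi -0.028864469919030033 tilt [-0.0003  0.     -1.    ] q [0.2428 0.191  1.6914 0.0001 1.2595 0.2716] F [-0.0813 -0.9149  0.7425] 0.05042667691372506
bolt_a_head [ 82. 262.] 0.91 [0.45   0.1917 0.012 ]
bolt_a_head [247. 328.] 0.56 [0.5713 0.132  0.012 ]
bolt_a_mid [ 61. 218.] 0.6 [0.4404 0.2264 0.01  ]
bolt_a_mid [207. 335.] 0.56 [0.538  0.1245 0.01  ]
bolt_a [282. 162.] 0.86 [0.6014 0.2626 0.013 ]
bolt_a [ 84. 271.] 0.8 [0.4516 0.1854 0.013 ]
bolt_a [254. 326.] 0.55 [0.5764 0.1346 0.013 ]
```

View pics/w2.png

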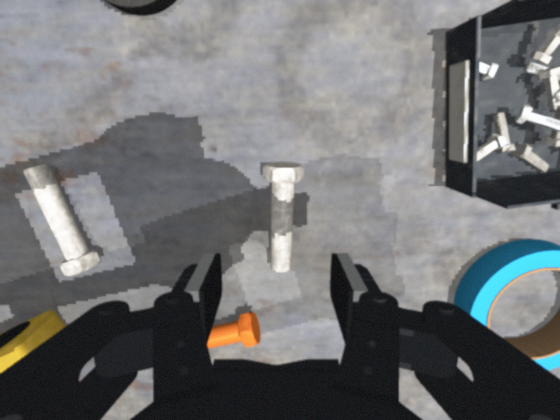

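```bash
python3 - <<'E'
from h import *
np.set_printoptions(precision=4,suppress=True)
C=cam('wrist')
for n,h,t in(('B1',(282.5,166),(281,269.5)),('B2',(81,269),(38,171))):
    H=onz(C,h,.013);T=onz(C,t,.008);d=T-H;print(n,H,T,'mid',(H+T)/2,'len',np.linalg.norm(d),'axis deg',np.degrees(np.arctan2(d[1],d[0])))
print(proj(C,[[.5957,.224,0.01]]))
E
```

```text
B1 [0.6039 0.2595 0.013 ] [0.601  0.1789 0.008 ] mid [0.6024 0.2192 0.0105] len 0.08081455149502352 axis deg -92.03619326946693
B2 [0.4502 0.1861 0.013 ] [0.4305 0.2602 0.008 ] mid [0.4404 0.2232 0.0105] len 0.07679761872690577 axis deg 104.86945900000707
[[272.3183 214.3226]]
```

Request:
{"op": "carry_out", "data": {
  "moves": [
    {"x":-0.2,"y":0.21,"z":0.5,"turn":0},
    {"x":0,"y":0,"z":0.8,"turn":0},
    {"x":0,"y":0,"z":0.7,"turn":0},
    {"x":0,"y":0,"z":0.3,"turn":0},
    {"x":0,"y":0,"z":0,"turn":0},
    {"x":0,"y":0,"z":0,"turn":0},
    {"x":0,"y":0,"z":0,"turn":0},
    {"x":0,"y":0,"z":0,"turn":0}
  ]
}}

```text
t: 6.05
tool_pos: [0.6021, 0.2184, 0.0046]
tool_rot: [2.254, 2.187, 0.003]
contact_force: [-0.1, 0.5, -0.2]
opening: 0.05
grip_force: 0.0
```

Request:
{"op": "carry_out", "data": {
  "moves": [
    {"x":0,"y":0,"z":0,"turn":0},
    {"x":0,"y":0,"z":0,"turn":0},
    {"x":0,"y":0,"z":0,"turn":0},
    {"x":0,"y":0,"z":0,"turn":0},
    {"x":0,"y":0,"z":0,"turn":0},
    {"x":0,"y":0,"z":0,"turn":0},
    {"x":0,"y":0,"z":0,"turn":0},
    {"x":0,"y":0,"z":0,"turn":0}
  ],
  "grip": 5,
  "newtons": 40
}}

```text
t: 6.85
tool_pos: [0.6013, 0.2181, 0.0035]
tool_rot: [-2.255, -2.188, 0.0]
contact_force: [-0.0, 0.1, -0.5]
opening: 0.0052
grip_force: 0.0
```

```bash
python3 look.py w3; python3 -c "
import cv2
from h import *
a=save('scene','s3.png');b=save('side','d3.png')
u=cv2.resize(a[210:330,170:330],None,fx=2.4,fy=2.4);v=cv2.resize(b[150:270,220:380],None,fx=2.4,fy=2.4)
w=cv2.resize(cv2.imread('pics/w3.png')[:,:,::-1],(384,288))
cv2.imwrite('pics/c3.png',np.vstack([np.hstack([u,v]),np.hstack([w,w*0])])[:,:,::-1])"
```

```text
t 6.85 pos [0.6013 0.2181 0.0035] psi -0.030017593669169947 tilt [-0. -0. -1.] q [ 0.2317  0.2672  1.709  -0.      1.1654  0.2617] F [-0.0028  0.0844 -0.4744] 0.005245530017168727
```

View pics/c3.png

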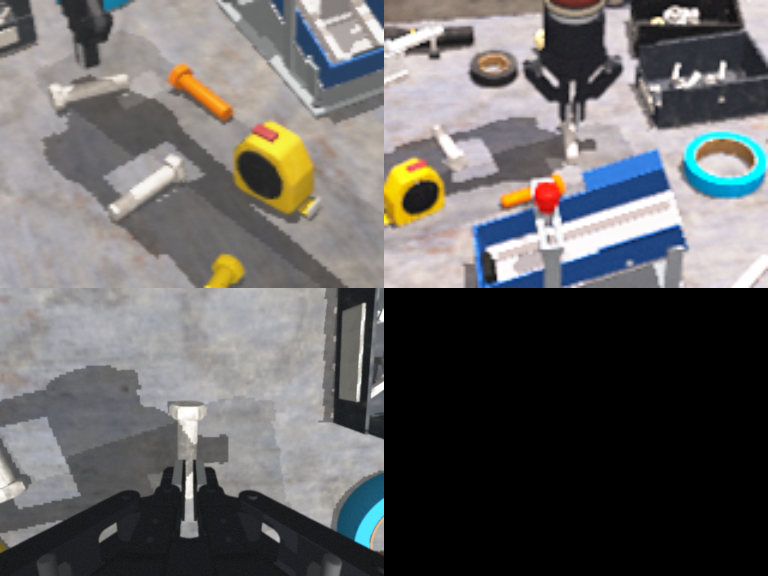

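```bash
python3 - <<'E'
from h import *
import cv2
np.set_printoptions(precision=4,suppress=True)
S=cam('scene');D=cam('side');o=ctrl.get_obs();p=o['tool_pos']
for z in(0,.02,.04):
    q=[p[0],p[1],p[2]+z];print(z,proj(S,q),proj(D,q),proj(cam('wrist'),q))
a=cv2.imread('pics/s3.png');b=cv2.imread('pics/d3.png');w=cv2.imread('pics/w3.png')
cv2.imwrite('pics/c4.png',np.hstack([cv2.resize(a[205:265,180:245],(390,360),interpolation=2),cv2.resize(b[165:225,265:330],(390,360),interpolation=2)]))
E
```

```text
0 [[209.4563 248.6508]] [[297.3101 209.6376]] [[274.5064 240.2058]]
0.02 [[208.6471 242.3824]] [[297.4217 204.7823]] [[274.3658 253.8748]]
0.04 [[207.8202 235.9774]] [[297.5353 199.8401]] [[274.1897 270.9979]]
```

View pics/c4.png

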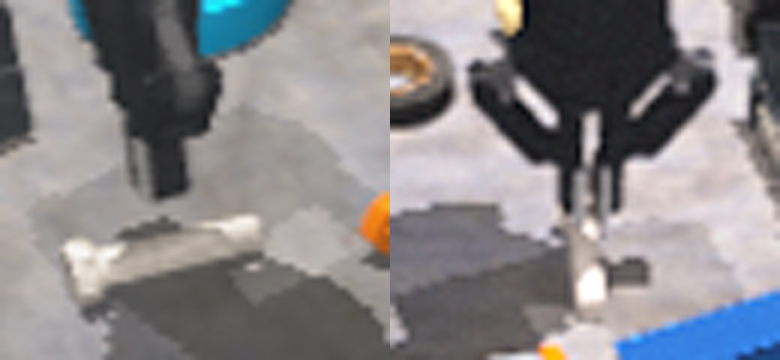

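The fingers closed about 36 mm above the reported TCP height. In both fixed views the tips sit at z≈0.039, above the bolt, so they shut over it and it hasn't moved. I reopen, lower in steps and watch the force.

Request:
{"op": "carry_out", "data": {
  "moves": [
    {"x":0,"y":0,"z":0,"turn":0},
    {"x":0,"y":0,"z":0,"turn":0},
    {"x":0,"y":0,"z":0,"turn":0},
    {"x":0,"y":0,"z":0,"turn":0},
    {"x":0,"y":0,"z":0.3,"turn":0},
    {"x":0,"y":0,"z":0.4,"turn":0},
    {"x":0,"y":0,"z":0.3,"turn":0},
    {"x":0,"y":0,"z":0,"turn":0}
  ],
  "grip": 45
}}

```text
t: 7.8
tool_pos: [0.5995, 0.2177, -0.024]
tool_rot: [-2.253, -2.186, 0.005]
contact_force: [0.2, -0.7, 0.3]
opening: 0.0449
grip_force: 0.0
```

```bash
python3 look.py w5; python3 -c "
import cv2
from h import *
a=save('scene','s5.png');b=save('side','d5.png');w=cv2.imread('pics/w5.png')
cv2.imwrite('pics/c5.png',np.hstack([cv2.resize(a[205:265,180:245,::-1],(390,360),interpolation=2),cv2.resize(b[165:225,265:330,::-1],(390,360),interpolation=2)]))"
```

```text
t 7.8 pos [ 0.5995  0.2177 -0.024 ] psi -0.030013913284660045 tilt [-0.004  -0.0009 -1.    ] q [ 0.2317  0.3032  1.718  -0.      1.1245  0.2617] F [ 0.2215 -0.7247  0.2503] 0.04485197706005773
```

View pics/c5.png

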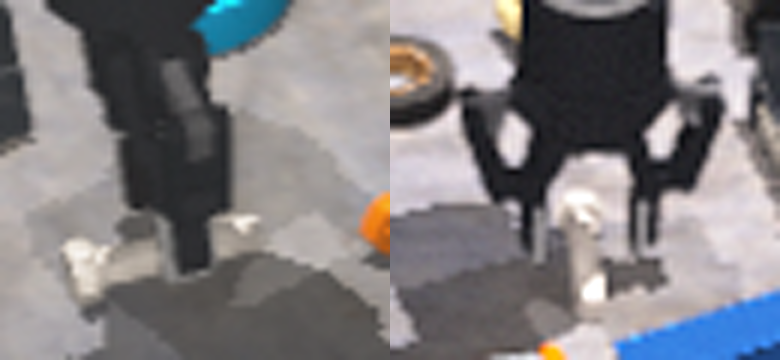

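The tips now straddle B1 at about 8 mm above the bench. I go 3 mm lower and close.

Request:
{"op": "carry_out", "data": {
  "moves": [
    {"x":0,"y":0.04,"z":0.12,"turn":0},
    {"x":0,"y":0,"z":0,"turn":0},
    {"x":0,"y":0,"z":0,"turn":0},
    {"x":0,"y":0,"z":0,"turn":0},
    {"x":0,"y":0,"z":0,"turn":0},
    {"x":0,"y":0,"z":0,"turn":0},
    {"x":0,"y":0,"z":0,"turn":0},
    {"x":0,"y":0,"z":0,"turn":0}
  ],
  "grip": 5,
  "newtons": 40
}}

```text
t: 8.75
tool_pos: [0.6025, 0.2181, -0.0242]
tool_rot: [2.254, 2.188, 0.001]
contact_force: [-0.2, 0.4, 2.5]
opening: 0.0107
grip_force: 36.6
```

Request:
{"op": "carry_out", "data": {
  "moves": [
    {"x":0,"y":0,"z":0,"turn":0},
    {"x":0,"y":0,"z":0,"turn":0},
    {"x":0,"y":0,"z":0,"turn":0},
    {"x":0,"y":0,"z":0,"turn":0},
    {"x":0,"y":0,"z":0.1,"turn":0},
    {"x":0,"y":0,"z":0,"turn":0},
    {"x":0,"y":0,"z":0,"turn":0},
    {"x":0,"y":0,"z":0,"turn":0}
  ],
  "grip": 35
}}

```text
t: 9.55
tool_pos: [0.6023, 0.2181, -0.027]
tool_rot: [-2.254, -2.188, 0.0]
contact_force: [-0.4, -0.1, -0.3]
opening: 0.0348
grip_force: 0.0
```

Request:
{"op": "carry_out", "data": {
  "moves": [
    {"x":0,"y":0,"z":0.1,"turn":0},
    {"x":0,"y":0,"z":0,"turn":0},
    {"x":0,"y":0,"z":0,"turn":0},
    {"x":0,"y":0,"z":0,"turn":0},
    {"x":0,"y":0,"z":0,"turn":0},
    {"x":0,"y":0,"z":0,"turn":0},
    {"x":0,"y":0,"z":0,"turn":0},
    {"x":0,"y":0,"z":0,"turn":0}
  ]
}}

```text
t: 10.35
tool_pos: [0.6023, 0.2181, -0.0295]
tool_rot: [2.255, 2.188, 0.0]
contact_force: [-0.2, 0.3, -0.1]
opening: 0.0349
grip_force: 0.0
```

Request:
{"op": "carry_out", "data": {
  "moves": [
    {"x":0,"y":0,"z":0.1,"turn":0},
    {"x":0,"y":0,"z":0,"turn":0},
    {"x":0,"y":0,"z":0,"turn":0},
    {"x":0,"y":0,"z":0,"turn":0},
    {"x":0,"y":0,"z":0,"turn":0},
    {"x":0,"y":0,"z":0,"turn":0},
    {"x":0,"y":0,"z":0,"turn":0},
    {"x":0,"y":0,"z":0,"turn":0}
  ],
  "grip": 5
}}

```text
t: 11.15
tool_pos: [0.6022, 0.2181, -0.0321]
tool_rot: [-2.254, -2.188, 0.0]
contact_force: [0.0, 0.8, -0.8]
opening: 0.0139
grip_force: 39.0
```

Request:
{"op": "carry_out", "data": {
  "moves": [
    {"x":0,"y":0,"z":0,"turn":0},
    {"x":0,"y":0,"z":-0.3,"turn":0},
    {"x":0,"y":0,"z":-0.5,"turn":0},
    {"x":0,"y":0,"z":-0.7,"turn":0},
    {"x":0,"y":0,"z":-0.7,"turn":0},
    {"x":0,"y":0,"z":0,"turn":0},
    {"x":0,"y":0,"z":0,"turn":0},
    {"x":0,"y":0,"z":0,"turn":0}
  ]
}}

```text
t: 11.95
tool_pos: [0.6017, 0.2179, 0.0224]
tool_rot: [-2.254, -2.187, 0.002]
contact_force: [0.3, 0.2, -1.3]
opening: 0.0145
grip_force: 39.1
```

```bash
python3 look.py w6 bolt_a_head:.06 bolt_a:.06; python3 -c "
import cv2
from h import *
a=save('scene','s6.png');b=save('side','d6.png');w=cv2.imread('pics/w6.png')
cv2.imwrite('pics/c6.png',np.hstack([cv2.resize(a[195:265,180:240,::-1],(300,350),interpolation=2),cv2.resize(b[155:225,270:330,::-1],(300,350),interpolation=2),w[150:350,200:350][:, :, :].repeat(1,0) if 0 else cv2.resize(w[100:380,200:350],(188,350))]))"
```

```text
t 11.95 pos [0.6017 0.2179 0.0224] psi -0.030006755057084847 tilt [-0.0011 -0.0003 -1.    ] q [ 0.2313  0.2446  1.7003 -0.      1.1978  0.2613] F [ 0.3324  0.234  -1.33  ] 0.014484813837425507
bolt_a_head [ 34. 279.] 0.78 [0.4882 0.2156 0.06  ]
bolt_a [ 41. 287.] 0.79 [0.4905 0.2114 0.06  ]
bolt_a [274. 179.] 0.62 [0.6031 0.2605 0.06  ]
```

View pics/c6.png

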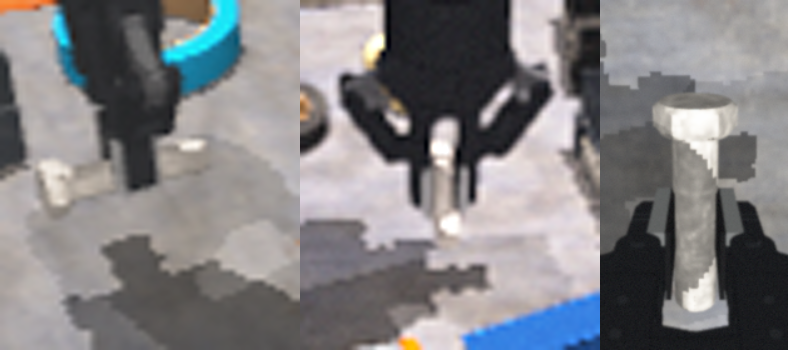

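B1 is held, level, near its middle. I travel up and towards the chute.

Request:
{"op": "carry_out", "data": {
  "moves": [
    {"x":0,"y":0,"z":-1,"turn":0},
    {"x":0,"y":0,"z":-1,"turn":0},
    {"x":0,"y":0,"z":-1,"turn":0},
    {"x":-1,"y":0.3,"z":-1,"turn":-0.014},
    {"x":-1,"y":0.4,"z":-0.3,"turn":0},
    {"x":-1,"y":0.4,"z":0,"turn":0},
    {"x":-1,"y":0.1,"z":0,"turn":0},
    {"x":-1,"y":0,"z":0,"turn":0}
  ]
}}

```text
t: 13.0
tool_pos: [0.6301, 0.0915, 0.1302]
tool_rot: [-2.239, -2.203, 0.0]
contact_force: [0.8, 0.1, -1.5]
opening: 0.014
grip_force: 39.1
```

Request:
{"op": "carry_out", "data": {
  "moves": [
    {"x":-0.7,"y":0,"z":0,"turn":0},
    {"x":0,"y":0,"z":0,"turn":0},
    {"x":0,"y":0,"z":0,"turn":0},
    {"x":0,"y":0,"z":0,"turn":0},
    {"x":0,"y":0,"z":0,"turn":0},
    {"x":0,"y":0,"z":0,"turn":0},
    {"x":0,"y":0,"z":0,"turn":0},
    {"x":0,"y":0,"z":0,"turn":0}
  ]
}}

```text
t: 13.8
tool_pos: [0.6296, 0.0753, 0.1305]
tool_rot: [2.239, 2.204, 0.0]
contact_force: [-0.2, -0.3, -1.8]
opening: 0.0142
grip_force: 39.2
```

```bash
python3 look.py w7 load_point:.097 head_groove:.097 right_rail:.097 gate_knob:.145 gate_line:.0658 bolt_a:.172 chute:0
```

```text
t 13.8 pos [0.6296 0.0753 0.1305] psi -0.015523839900832915 tilt [ 0.0001  0.     -1.    ] q [0.0018 0.1188 1.6496 0.     1.3732 0.0173] F [-0.2311 -0.2822 -1.8426] 0.014172992266791177
load_point [282. 354.] 0.59 [ 0.6335 -0.0294  0.097 ]
gate_line [276. 179.] 0.18 [0.6306 0.0995 0.0658]
bolt_a [276. 180.] 0.78 [0.631  0.1179 0.172 ]
bolt_a [56. 65.] 0.61 [0.547  0.1638 0.172 ]
bolt_a [215. 131.] 0.58 [0.6065 0.1384 0.172 ]
chute [228. 286.] 0.86 [ 0.579  -0.0239  0.    ]
chute [276. 192.] 0.68 [0.6308 0.0754 0.    ]
```

Request:
{"op": "carry_out", "data": {
  "moves": [
    {"x":-0.9,"y":0.1,"z":0,"turn":0},
    {"x":-0.9,"y":0.1,"z":0,"turn":0},
    {"x":-0.9,"y":0.08,"z":0,"turn":0},
    {"x":-0.9,"y":0,"z":0,"turn":0},
    {"x":-0.69,"y":0,"z":0.2,"turn":0},
    {"x":0,"y":0,"z":0.6,"turn":0},
    {"x":0,"y":0,"z":0.4,"turn":0},
    {"x":0,"y":0,"z":0,"turn":0}
  ]
}}

```text
t: 15.0
tool_pos: [0.6327, -0.0312, 0.0969]
tool_rot: [-2.235, -2.201, 0.005]
contact_force: [-1.0, -0.7, -1.7]
opening: 0.0143
grip_force: 39.2
```

```bash
python3 look.py w8 head_groove:.097 right_rail:.097 load_point:.097 gate_knob:.145 bolt_a:.142; python3 -c "
import cv2
from h import *
a=save('scene','s8.png');b=save('side','d8.png')
cv2.imwrite('pics/c8.png',np.hstack([cv2.resize(a[140:240,250:350,::-1],(400,400),interpolation=2),cv2.resize(b[190:290,260:360,::-1],(400,400),interpolation=2)]))"
```

```text
t 15.0 pos [ 0.6327 -0.0312  0.0969] psi -0.015362336144507513 tilt [-0.0057  0.0014 -1.    ] q [-0.1669  0.1517  1.6721  0.0004  1.3237 -0.1516] F [-0.9662 -0.6929 -1.6724] 0.014347364425352878
head_groove [275. 181.] 0.72 [0.6337 0.0033 0.097 ]
right_rail [137. 223.] 0.34 [ 0.5545 -0.0197  0.097 ]
gate_knob [ 58. 276.] 0.55 [ 0.5384 -0.0285  0.145 ]
bolt_a [273. 181.] 0.88 [0.6332 0.0117 0.142 ]
```

View pics/c8.png

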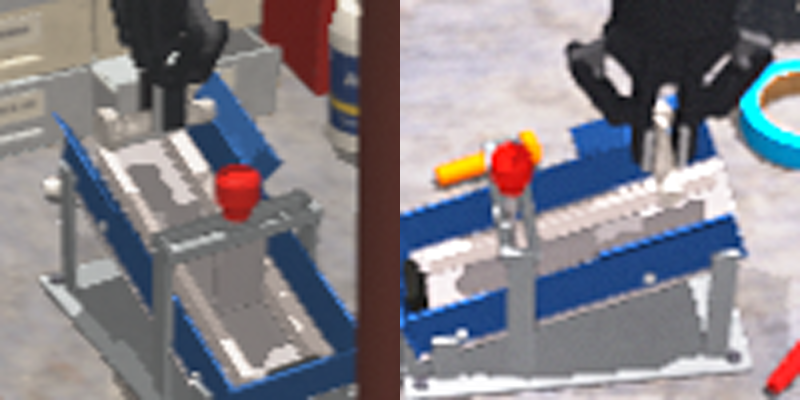

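The shots show B1 hanging squarely over the loading zone with its head on the left. The knob is at chute x≈-39, which agrees with the fit. I lower and release.

Request:
{"op": "carry_out", "data": {
  "moves": [
    {"x":0,"y":0,"z":0.4,"turn":0},
    {"x":0,"y":0,"z":0.4,"turn":0},
    {"x":0,"y":0,"z":0.3,"turn":0},
    {"x":0,"y":0,"z":0.2,"turn":0},
    {"x":0,"y":0,"z":0,"turn":0},
    {"x":0,"y":0,"z":0,"turn":0},
    {"x":0,"y":0,"z":0,"turn":0},
    {"x":0,"y":0,"z":0,"turn":0}
  ]
}}

```text
t: 16.2
tool_pos: [0.6354, -0.0324, 0.0687]
tool_rot: [2.239, 2.203, 0.001]
contact_force: [0.5, 0.1, -0.7]
opening: 0.0139
grip_force: 39.2
```

```bash
python3 look.py w9 bolt_a:.11 bolt_a_head:.11
```

```text
t 16.2 pos [ 0.6354 -0.0324  0.0687] psi -0.01603178067119562 tilt [ 0.0011 -0.0002 -1.    ] q [-0.1678  0.1816  1.6887 -0.      1.2701 -0.1518] F [ 0.5263  0.0938 -0.6757] 0.013938603008191636
bolt_a [274. 182.] 0.84 [0.6359 0.0095 0.11  ]
bolt_a_head [ 28. 226.] 0.75 [ 0.5279 -0.0087  0.11  ]
```

Request:
{"op": "carry_out", "data": {
  "moves": [
    {"x":0,"y":0,"z":0.1,"turn":0},
    {"x":0,"y":0,"z":0,"turn":0},
    {"x":0,"y":0,"z":0,"turn":0},
    {"x":0,"y":0,"z":0,"turn":0},
    {"x":0,"y":0,"z":0,"turn":0},
    {"x":0,"y":0,"z":0,"turn":0},
    {"x":0,"y":0,"z":0,"turn":0},
    {"x":0,"y":0,"z":0,"turn":0}
  ]
}}

```text
t: 17.15
tool_pos: [0.6349, -0.0323, 0.0655]
tool_rot: [-2.239, -2.204, 0.0]
contact_force: [-0.2, -0.2, 0.0]
opening: 0.0139
grip_force: 39.2
```

Request:
{"op": "carry_out", "data": {
  "moves": [
    {"x":0,"y":0,"z":0,"turn":0},
    {"x":0,"y":0,"z":0,"turn":0},
    {"x":0,"y":0,"z":0,"turn":0},
    {"x":0,"y":0,"z":-0.2,"turn":0},
    {"x":0,"y":0,"z":-0.3,"turn":0},
    {"x":0,"y":0,"z":-0.6,"turn":0},
    {"x":0,"y":0,"z":-1,"turn":0},
    {"x":0,"y":0,"z":-1,"turn":0}
  ],
  "grip": 34
}}

```text
t: 17.95
tool_pos: [0.6351, -0.0323, 0.145]
tool_rot: [2.239, 2.203, 0.001]
contact_force: [0.2, 0.6, 0.7]
opening: 0.0341
grip_force: 0.0
```

```bash
cat > bolts.py <<'E'
from h import *
import sys
from fit import W,S,D
o=ctrl.get_obs();print(o['t'],o['tool_pos'],o['opening'])
p=np.array([.5785,-.0288,-.016,0]);c,n=np.cos(p[2]),np.sin(p[2]);R=np.array([[c,-n,0],[n,c,0],[0,0,1]])
ctrl.get_image('scene');ctrl.get_image('side')
for q in('bolt_a_mid','bolt_a_head'):
    A=[r for r in ctrl.mark_of('scene',q)];B=[r for r in ctrl.mark_of('side',q)]
    for a in A:
        for b in B:
            X,e=tri([(S,a['pixel']),(D,b['pixel'])])
            if max(e)<4: print(q,'chute',(R.T@(X-[p[0],p[1],0])*1000).round(),'world',X.round(3),np.round(e,1),round(a['confidence'],2),round(b['confidence'],2))
E
python3 bolts.py | grep -v '^\[\|^B'; python3 look.py w10 bolt_a_mid:.08
```

```text
17.95 [ 0.6351 -0.0323  0.145 ] 0.03405697822603275
bolt_a_mid chute [-146.  252.   19.] world [0.436 0.226 0.019] [0.6 0.4] 0.62 0.57
bolt_a_mid chute [-47. 156.  18.] world [0.534 0.128 0.018] [1.1 0.9] 0.57 0.49
bolt_a_head chute [-270.  233.   19.] world [0.313 0.208 0.019] [0.1 0.1] 0.67 0.46
bolt_a_head chute [-129.  208.   14.] world [0.453 0.181 0.014] [0.8 0.6] 0.54 0.44
bolt_a_head chute [-13. 166.  15.] world [0.568 0.138 0.015] [0.6 0.5] 0.52 0.5
t 18.25 pos [ 0.6343 -0.0322  0.1421] psi -0.01604873436533676 tilt [-0.0016  0.0002 -1.    ] q [-0.1679  0.1127  1.6363 -0.      1.3941 -0.1518] F [ 0.4289  0.4692 -1.0259] 0.03393679631152134
bolt_a_mid [158.  15.] 0.65 [0.5605 0.1014 0.08  ]
```

Request:
{"op": "carry_out", "data": {
  "moves": [
    {"x":0,"y":0,"z":-0.4,"turn":-0.142},
    {"x":0,"y":0,"z":0,"turn":-0.141},
    {"x":1,"y":-0.4,"z":0,"turn":0},
    {"x":1,"y":-0.4,"z":0,"turn":0},
    {"x":1,"y":-0.4,"z":0,"turn":0},
    {"x":1,"y":-0.4,"z":0,"turn":0},
    {"x":1,"y":-0.4,"z":0,"turn":0},
    {"x":1,"y":-0.4,"z":0,"turn":0}
  ],
  "grip": 45
}}

```text
t: 19.15
tool_pos: [0.536, 0.0973, 0.1517]
tool_rot: [-1.905, -2.496, 0.002]
contact_force: [0.0, -0.1, 0.7]
opening: 0.0449
grip_force: 0.0
```

Request:
{"op": "carry_out", "data": {
  "moves": [
    {"x":1,"y":-0.4,"z":0,"turn":0},
    {"x":1,"y":-0.4,"z":0,"turn":0},
    {"x":1,"y":-0.4,"z":1,"turn":0},
    {"x":1,"y":-0.4,"z":1,"turn":0},
    {"x":1,"y":-0.4,"z":1,"turn":0},
    {"x":1,"y":-0.44,"z":1,"turn":0},
    {"x":0,"y":0,"z":0.5,"turn":0},
    {"x":0,"y":0,"z":0,"turn":0}
  ]
}}

```text
t: 19.95
tool_pos: [0.4366, 0.2244, 0.0375]
tool_rot: [-1.903, -2.496, 0.008]
contact_force: [0.4, -0.5, 0.6]
opening: 0.0451
grip_force: 0.0
```

```bash
python3 look.py w11 bolt_a_mid:.01 bolt_a_head:.011 bolt_a:.012; python3 bolts.py | grep -v '^\[\|^B'; python3 -c "
import cv2
from h import *
a=save('scene','s11.png');b=save('side','d11.png');w=cv2.imread('pics/w11.png')
cv2.imwrite('pics/c11.png',np.vstack([np.hstack([cv2.resize(a[160:250,260:360,::-1],(400,360),interpolation=2),cv2.resize(b[200:290,250:350,::-1],(400,360),interpolation=2)]),cv2.resize(w,(320,240)).repeat(1,0) if 0 else np.hstack([cv2.resize(w,(320,240)),np.zeros((240,480,3),np.uint8)])]))"
```

```text
t 19.95 pos [0.4366 0.2244 0.0375] psi 0.2682699792408793 tilt [-0.0054 -0.0023 -1.    ] q [ 0.3234 -0.1142  2.0495 -0.0005  1.2121  0.0553] F [ 0.3565 -0.5321  0.6202] 0.045120533691803626
bolt_a_mid [ 65. 159.] 0.91 [0.299 0.231 0.01 ]
bolt_a_mid [278. 224.] 0.71 [0.4386 0.2255 0.01  ]
bolt_a_head [281. 273.] 0.87 [0.4497 0.193  0.011 ]
bolt_a_head [ 86. 210.] 0.81 [0.3157 0.2014 0.011 ]
bolt_a_head [415. 383.] 0.64 [0.5709 0.1329 0.011 ]
bolt_a [421. 386.] 0.79 [0.5759 0.1322 0.012 ]
bolt_a [280. 284.] 0.78 [0.4509 0.1856 0.012 ]
bolt_a [ 94. 221.] 0.58 [0.3224 0.1959 0.012 ]
20.15 [0.4408 0.2249 0.042 ] 0.044936958790756154
bolt_a_mid chute [  99.   93. -507.] world [ 0.679  0.063 -0.507] [2.1 1.9] 0.68 0.72
bolt_a_mid chute [-289.  252.    7.] world [0.293 0.228 0.007] [2.7 1.7] 0.68 0.71
bolt_a_mid chute [-48. 152.  17.] world [0.533 0.124 0.017] [1.6 1.3] 0.61 0.59
bolt_a_mid chute [-149.  254.   12.] world [0.434 0.228 0.012] [0.5 0.4] 0.52 0.7
bolt_a_head chute [-129.  214.   15.] world [0.452 0.187 0.015] [0.8 0.6] 0.65 0.55
bolt_a_head chute [ -7. 165.   5.] world [0.575 0.137 0.005] [2.1 1.7] 0.64 0.5
```

View pics/c11.png

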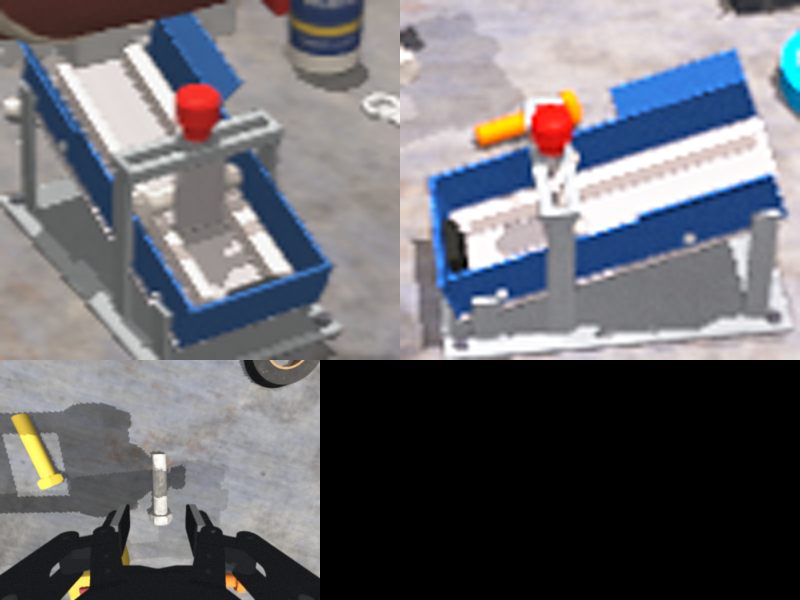

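B1 waits behind the gate: it shows at crop (155–235,185), under the bridge. B2 is centred between the fingers. I check the clearance to the tape measure before going down.

```bash
python3 - <<'E'
from h import *
np.set_printoptions(precision=3,suppress=True)
o=ctrl.get_obs();print(o['t'],o['tool_pos'])
for n in('scene','side'):
    ctrl.get_image(n);C=cam(n)
    for r in ctrl.look_for(n,'tape_measure')[:1]:
        x,y,w,h=r['rect'];print(n,r['confidence'],np.round(r['rect']),[onz(C,(x+a*w,y+b*h),z)[:2] for a,b,z in((.3,.1,.071),(.7,.2,.071),(0,.6,.02),(.5,1,0),(1,.9,0))])
    print([r['pixel'] for r in ctrl.mark_of(n,'tape_measure')[:1]])
E
```

```text
20.55 [0.439 0.225 0.041]
scene 0.67 [266. 260.  34.  39.] [array([0.405, 0.132]), array([0.38 , 0.112]), array([0.41 , 0.156]), array([0.367, 0.136]), array([0.36 , 0.097])]
[[286.1, 291.4]]
side 0.63 [260. 217.  86.  71.] [array([0.548, 0.079]), array([0.64 , 0.037]), array([ 0.466, -0.004]), array([ 0.572, -0.103]), array([ 0.692, -0.092])]
[[226.7, 237.7]]
```

Request:
{"op": "carry_out", "data": {
  "moves": [
    {"x":0,"y":0.04,"z":0.6,"turn":0},
    {"x":0,"y":0,"z":0.7,"turn":0},
    {"x":0,"y":0,"z":0.7,"turn":0},
    {"x":0,"y":0,"z":0.6,"turn":0},
    {"x":0,"y":0,"z":0.28,"turn":0},
    {"x":0,"y":0,"z":0,"turn":0},
    {"x":0,"y":0,"z":0,"turn":0},
    {"x":0,"y":0,"z":0,"turn":0}
  ]
}}

```text
t: 21.65
tool_pos: [0.441, 0.2257, -0.0304]
tool_rot: [1.905, 2.497, 0.003]
contact_force: [-0.3, 0.7, 0.8]
opening: 0.0449
grip_force: 0.0
```

Request:
{"op": "carry_out", "data": {
  "moves": [
    {"x":0,"y":0,"z":0,"turn":0},
    {"x":0,"y":0,"z":0,"turn":0},
    {"x":0,"y":0,"z":0,"turn":0},
    {"x":0,"y":0,"z":0,"turn":0},
    {"x":0,"y":0,"z":0,"turn":0},
    {"x":0,"y":0,"z":0,"turn":0},
    {"x":0,"y":0,"z":0,"turn":0},
    {"x":0,"y":0,"z":0,"turn":0}
  ],
  "grip": 5
}}

```text
t: 22.45
tool_pos: [0.4406, 0.2256, -0.0308]
tool_rot: [1.906, 2.497, 0.001]
contact_force: [-1.9, 0.0, 5.4]
opening: 0.0143
grip_force: 39.6
```

Request:
{"op": "carry_out", "data": {
  "moves": [
    {"x":0,"y":0,"z":-0.3,"turn":0},
    {"x":0,"y":0,"z":-0.6,"turn":0},
    {"x":0,"y":0,"z":-1,"turn":0},
    {"x":0,"y":0,"z":-1,"turn":0},
    {"x":0,"y":0,"z":-1,"turn":0},
    {"x":0,"y":0,"z":-1,"turn":0.1},
    {"x":0,"y":0,"z":-1,"turn":0.14},
    {"x":0,"y":0,"z":-0.6,"turn":0.145}
  ]
}}

```text
t: 23.25
tool_pos: [0.4404, 0.2255, 0.1328]
tool_rot: [2.354, 2.079, 0.003]
contact_force: [0.7, 0.5, -1.7]
opening: 0.014
grip_force: 39.2
```

Request:
{"op": "carry_out", "data": {
  "moves": [
    {"x":0,"y":0,"z":0,"turn":0.145},
    {"x":0,"y":0,"z":0,"turn":0.145},
    {"x":0,"y":0,"z":0,"turn":0.145},
    {"x":0,"y":0,"z":0,"turn":0.145},
    {"x":0,"y":0,"z":0,"turn":0.145},
    {"x":0,"y":0,"z":0,"turn":0.145},
    {"x":0,"y":0,"z":0,"turn":0.145},
    {"x":0,"y":0,"z":0,"turn":0.145}
  ]
}}

```text
t: 24.05
tool_pos: [0.4393, 0.2251, 0.1302]
tool_rot: [3.109, 0.449, -0.002]
contact_force: [0.0, -0.5, -1.4]
opening: 0.0141
grip_force: 39.2
```

Request:
{"op": "carry_out", "data": {
  "moves": [
    {"x":0,"y":0,"z":0,"turn":0.145},
    {"x":0,"y":0,"z":0,"turn":0.145},
    {"x":0,"y":0,"z":0,"turn":0.145},
    {"x":0,"y":0,"z":0,"turn":0.145},
    {"x":0,"y":0,"z":0,"turn":0.145},
    {"x":0,"y":0,"z":0,"turn":0.145},
    {"x":0,"y":0,"z":0,"turn":0.145},
    {"x":0,"y":0,"z":0,"turn":0.145}
  ]
}}

```text
t: 24.85
tool_pos: [0.4393, 0.2251, 0.1302]
tool_rot: [2.846, -1.328, -0.002]
contact_force: [-1.1, 0.9, -2.3]
opening: 0.0142
grip_force: 39.2
```

```bash
python3 look.py w12 bolt_a:.175 bolt_a_mid:.175
```

```text
t 24.85 pos [0.4393 0.2251 0.1302] psi -2.4438757262500745 tilt [-0.0014 -0.0005 -1.    ] q [ 0.3227 -0.2205  1.9769 -0.0001  1.3868  2.7666] F [-1.0622  0.9049 -2.2575] 0.014197794047163153
bolt_a [389. 250.] 0.85 [0.4099 0.1835 0.175 ]
bolt_a [272. 350.] 0.62 [0.4164 0.2553 0.175 ]
bolt_a_mid [377. 290.] 0.79 [0.4004 0.2004 0.175 ]
bolt_a_mid [275. 270.] 0.72 [0.4422 0.2225 0.175 ]
bolt_a_mid [264.  24.] 0.64 [0.508  0.1504 0.175 ]
```

Request:
{"op": "carry_out", "data": {
  "moves": [
    {"x":1,"y":0.05,"z":-0.4,"turn":0},
    {"x":1,"y":0.05,"z":0,"turn":0},
    {"x":1,"y":0.05,"z":0,"turn":0},
    {"x":1,"y":0.05,"z":0,"turn":0},
    {"x":1,"y":0.05,"z":0,"turn":0},
    {"x":1,"y":0.05,"z":0,"turn":0},
    {"x":1,"y":0.05,"z":0,"turn":0},
    {"x":1,"y":0.05,"z":0,"turn":0}
  ]
}}

```text
t: 25.8
tool_pos: [0.562, 0.0655, 0.1406]
tool_rot: [2.853, -1.315, -0.001]
contact_force: [-0.1, -0.1, -1.8]
opening: 0.0143
grip_force: 39.2
```

Request:
{"op": "carry_out", "data": {
  "moves": [
    {"x":1,"y":0.05,"z":0,"turn":0},
    {"x":1,"y":0.05,"z":0,"turn":0},
    {"x":1,"y":0.05,"z":0,"turn":0},
    {"x":1,"y":0,"z":0,"turn":0},
    {"x":0.8,"y":0,"z":0,"turn":0},
    {"x":0,"y":0,"z":0,"turn":0.143},
    {"x":0,"y":0,"z":0,"turn":0.143},
    {"x":0,"y":0,"z":0,"turn":0.143}
  ]
}}

```text
t: 26.6
tool_pos: [0.6363, -0.0277, 0.1403]
tool_rot: [2.501, -1.9, -0.002]
contact_force: [-0.5, 0.2, -1.5]
opening: 0.0143
grip_force: 39.2
```

Request:
{"op": "carry_out", "data": {
  "moves": [
    {"x":0,"y":0,"z":0,"turn":0.143},
    {"x":0,"y":0,"z":0,"turn":0.141},
    {"x":0,"y":0,"z":0.4,"turn":0},
    {"x":0,"y":0,"z":0.6,"turn":0},
    {"x":0,"y":0,"z":0.4,"turn":0},
    {"x":0,"y":0,"z":0,"turn":0},
    {"x":0,"y":0,"z":0,"turn":0},
    {"x":0,"y":0,"z":0,"turn":0}
  ]
}}

```text
t: 27.4
tool_pos: [0.637, -0.0276, 0.1065]
tool_rot: [-2.211, 2.231, -0.001]
contact_force: [0.7, 0.5, -1.2]
opening: 0.0139
grip_force: 39.2
```

```bash
python3 look.py w13 bolt_a:.145 bolt_a_mid:.145 right_rail:.097 gate_knob:.145 load_point:.097; python3 -c "
from h import *
S=cam('scene');D=cam('side');save('scene','s13.png');save('side','d13.png')
for q in('bolt_a','bolt_a_mid','bolt_a_head'):
    for a in ctrl.mark_of('scene',q):
        for b in ctrl.mark_of('side',q):
            X,e=tri([(S,a['pixel']),(D,b['pixel'])])
            if max(e)<4 and X[2]>.05: print(q,X.round(4),np.round(e,1))
"
```

```text
t 27.4 pos [ 0.637  -0.0276  0.1065] psi 3.132871603209751 tilt [ 0.0008 -0.0001 -1.    ] q [-0.1599  0.1471  1.6603 -0.      1.3333  2.9904] F [ 0.6839  0.5409 -1.2212] 0.013923134519227049
bolt_a [276. 348.] 0.92 [0.6373 0.0148 0.145 ]
bolt_a [407. 282.] 0.81 [ 0.5757 -0.0214  0.145 ]
bolt_a_mid [277. 270.] 0.7 [ 0.6367 -0.0281  0.145 ]
right_rail [283. 180.] 0.61 [ 0.6331 -0.0618  0.097 ]
right_rail [275. 270.] 0.52 [ 0.6378 -0.0051  0.097 ]
right_rail [528. 335.] 0.23 [0.4714 0.0434 0.097 ]
gate_knob [485. 264.] 0.86 [ 0.5405 -0.0301  0.145 ]
load_point [280. 230.] 0.94 [ 0.6347 -0.0312  0.097 ]
load_point [408. 277.] 0.57 [0.5551 0.0003 0.097 ]
load_point [274. 272.] 0.17 [ 0.6387 -0.0032  0.097 ]
bolt_a [0.6437 0.0008 0.157 ] [0.3 0.3]
bolt_a [0.5473 0.008  0.0806] [0.1 0.1]
bolt_a_mid [ 0.6429 -0.0226  0.1472] [0.6 0.5]
bolt_a_head [0.6427 0.008  0.1463] [0.6 0.5]
```

Request:
{"op": "carry_out", "data": {
  "moves": [
    {"x":0.12,"y":0.05,"z":0.3,"turn":0},
    {"x":0,"y":0,"z":0.4,"turn":0},
    {"x":0,"y":0,"z":0.4,"turn":0},
    {"x":0,"y":0,"z":0.3,"turn":0},
    {"x":0,"y":0,"z":0.2,"turn":0},
    {"x":0,"y":0,"z":0,"turn":0},
    {"x":0,"y":0,"z":0,"turn":0},
    {"x":0,"y":0,"z":0,"turn":0}
  ]
}}

```text
t: 29.25
tool_pos: [0.6355, -0.0305, 0.0662]
tool_rot: [-2.211, 2.232, -0.001]
contact_force: [-1.4, 1.2, 0.8]
opening: 0.0141
grip_force: 39.5
```

```bash
python3 look.py w14 bolt_a:.108
```

```text
t 29.25 pos [ 0.6355 -0.0305  0.0662] psi 3.132249955596714 tilt [ 0.0005 -0.0002 -1.    ] q [-0.1648  0.1847  1.6897 -0.0001  1.2667  2.9861] F [-1.445   1.1594  0.8215] 0.014102753648941774
bolt_a [427. 316.] 0.92 [ 0.5647 -0.0083  0.108 ]
bolt_a [275. 349.] 0.6 [0.6367 0.0095 0.108 ]
```

Request:
{"op": "carry_out", "data": {
  "moves": [
    {"x":0,"y":0,"z":0,"turn":0},
    {"x":0,"y":0,"z":0,"turn":0},
    {"x":0,"y":0,"z":0,"turn":0},
    {"x":0,"y":0,"z":-0.2,"turn":0},
    {"x":0,"y":0,"z":-0.3,"turn":0},
    {"x":0,"y":0,"z":-0.6,"turn":0},
    {"x":0,"y":0,"z":-1,"turn":0},
    {"x":0,"y":0,"z":-1,"turn":0}
  ],
  "grip": 34
}}

```text
t: 30.15
tool_pos: [0.6355, -0.0305, 0.1455]
tool_rot: [-2.211, 2.232, -0.001]
contact_force: [0.2, 0.1, 0.2]
opening: 0.0344
grip_force: 0.0
```

Request:
{"op": "carry_out", "data": {
  "moves": [
    {"x":0,"y":0,"z":-0.5,"turn":0},
    {"x":0,"y":0,"z":0,"turn":0},
    {"x":0,"y":0,"z":0,"turn":0},
    {"x":0,"y":0,"z":0,"turn":0},
    {"x":0,"y":0,"z":0,"turn":0},
    {"x":0,"y":0,"z":0,"turn":0},
    {"x":0,"y":0,"z":0,"turn":0},
    {"x":0,"y":0,"z":0,"turn":0}
  ],
  "grip": 50
}}

```text
t: 30.95
tool_pos: [0.6352, -0.0305, 0.1557]
tool_rot: [2.211, -2.232, -0.001]
contact_force: [-0.5, 0.5, -1.1]
opening: 0.0499
grip_force: 0.0
```

```bash
python3 look.py w15 bolt_a:.08 bolt_a_head:.08 gate_knob:.145; python3 -c "
import cv2
from h import *
S=cam('scene');D=cam('side');a=save('scene','s15.png');b=save('side','d15.png');w=cv2.imread('pics/w15.png')
for q in('bolt_a','bolt_a_mid','bolt_a_head'):
    for r in ctrl.mark_of('scene',q):
        for s in ctrl.mark_of('side',q):
            X,e=tri([(S,r['pixel']),(D,s['pixel'])])
            if max(e)<4 and X[2]>.04: print(q,X.round(4),np.round(e,1))
cv2.imwrite('pics/c15.png',np.vstack([np.hstack([cv2.resize(a[150:240,260:360,::-1],(400,300),interpolation=2),cv2.resize(b[200:290,250:350,::-1],(400,300),interpolation=2)]),np.hstack([cv2.resize(w,(400,300)),np.zeros((300,400,3),np.uint8)])]))"
```

```text
t 30.95 pos [ 0.6352 -0.0305  0.1557] psi 3.1321747102546125 tilt [-0.0005  0.0001 -1.    ] q [-0.1649  0.1035  1.623  -0.      1.4156  2.9861] F [-0.5289  0.5436 -1.12  ] 0.049943832030022804
bolt_a [354. 257.] 0.89 [0.5707 0.0131 0.08  ]
bolt_a [383. 255.] 0.84 [0.5465 0.0111 0.08  ]
bolt_a [329. 329.] 0.64 [0.5892 0.0815 0.08  ]
bolt_a [546. 379.] 0.62 [0.3849 0.1364 0.08  ]
bolt_a_head [356. 250.] 0.88 [0.5691 0.0067 0.08  ]
bolt_a_head [332. 186.] 0.73 [ 0.5914 -0.047   0.08  ]
bolt_a_head [543. 380.] 0.37 [0.3881 0.1379 0.08  ]
bolt_a_head [431. 233.] 0.16 [ 0.5091 -0.0079  0.08  ]
gate_knob [433. 235.] 0.73 [ 0.5397 -0.0296  0.145 ]
```

Both bolts are detected waiting at the gate. Their heads are at chute x≈-8 and -32, y≈+41, and the knob is at (0.5395,-0.029). Next is the knob.

Request:
{"op": "carry_out", "data": {
  "moves": [
    {"x":0,"y":0.9,"z":0,"turn":0},
    {"x":0,"y":0.9,"z":0,"turn":0},
    {"x":0,"y":0.9,"z":0,"turn":0},
    {"x":0,"y":0.8,"z":0,"turn":0},
    {"x":-0.02,"y":0.33,"z":0,"turn":0},
    {"x":0,"y":0,"z":0,"turn":0},
    {"x":0,"y":0,"z":0.6,"turn":0},
    {"x":0,"y":0,"z":0,"turn":0}
  ],
  "grip": 60
}}

```text
t: 32.6
tool_pos: [0.5387, -0.0289, 0.1383]
tool_rot: [2.209, -2.23, -0.005]
contact_force: [-0.5, 0.6, -1.0]
opening: 0.0601
grip_force: 0.0
```

```bash
python3 look.py w16 gate_knob:.145; python3 -c "
from h import *
S=cam('scene');D=cam('side');ctrl.get_image('scene');ctrl.get_image('side')
for q in('gate_knob','bolt_a','bolt_a_head'):
    for r in ctrl.mark_of('scene',q):
        for s in ctrl.mark_of('side',q):
            X,e=tri([(S,r['pixel']),(D,s['pixel'])])
            if max(e)<4 and X[2]>.04: print(q,X.round(4),np.round(e,1))"
```

```text
t 32.6 pos [ 0.5387 -0.0289  0.1383] psi 3.132200084132061 tilt [-0.0039  0.0008 -1.    ] q [-0.1915 -0.1088  1.8647  0.      1.3896  2.9595] F [-0.4673  0.6148 -0.9561] 0.06006905981421391
gate_knob [278. 243.] 0.66 [ 0.538  -0.0303  0.145 ]
gate_knob [231. 266.] 0.63 [ 0.5645 -0.0167  0.145 ]
gate_knob [ 0.5318 -0.026   0.1449] [0. 0.]
```

Request:
{"op": "carry_out", "data": {
  "moves": [
    {"x":0,"y":0,"z":0.4,"turn":0},
    {"x":0,"y":0,"z":0.5,"turn":0},
    {"x":0,"y":0,"z":0.5,"turn":0},
    {"x":0,"y":0,"z":0.3,"turn":0},
    {"x":0,"y":0,"z":0,"turn":0},
    {"x":0,"y":0,"z":0,"turn":0},
    {"x":0,"y":0,"z":0,"turn":0},
    {"x":0,"y":0,"z":0,"turn":0}
  ]
}}

```text
t: 34.05
tool_pos: [0.5401, -0.0292, 0.0993]
tool_rot: [-2.21, 2.231, -0.002]
contact_force: [1.4, -0.4, -0.3]
opening: 0.0597
grip_force: 0.0
```

Request:
{"op": "carry_out", "data": {
  "moves": [
    {"x":0,"y":0,"z":0,"turn":0},
    {"x":0,"y":0,"z":0,"turn":0},
    {"x":0,"y":0,"z":0,"turn":0},
    {"x":0,"y":0,"z":0,"turn":0},
    {"x":0,"y":0,"z":0,"turn":0},
    {"x":0,"y":0,"z":0,"turn":0},
    {"x":0,"y":0,"z":0,"turn":0},
    {"x":0,"y":0,"z":0,"turn":0}
  ],
  "grip": 10,
  "newtons": 40
}}

```text
t: 34.85
tool_pos: [0.5374, -0.0291, 0.0992]
tool_rot: [2.208, -2.229, -0.006]
contact_force: [-8.3, -0.6, 8.1]
opening: 0.0263
grip_force: 39.2
```

Request:
{"op": "carry_out", "data": {
  "moves": [
    {"x":0,"y":0.08,"z":-0.1,"turn":0},
    {"x":0,"y":0,"z":-0.3,"turn":0},
    {"x":0,"y":0,"z":-0.4,"turn":0},
    {"x":0,"y":0,"z":-0.4,"turn":0},
    {"x":0,"y":0,"z":-0.35,"turn":0},
    {"x":0,"y":0,"z":0,"turn":0},
    {"x":0,"y":0,"z":0,"turn":0},
    {"x":0,"y":0,"z":0,"turn":0}
  ]
}}

```text
t: 35.65
tool_pos: [0.5373, -0.0291, 0.1374]
tool_rot: [2.211, -2.232, -0.001]
contact_force: [0.5, -0.3, -5.6]
opening: 0.0258
grip_force: 48.2
```

```bash
cat > st.py <<'E'
from h import *
o=ctrl.get_obs();print(o['t'],o['tool_pos'],o['contact_force'],o['opening'])
S=cam('scene');D=cam('side');ctrl.get_image('scene');ctrl.get_image('side')
for q in('gate_knob','bolt_a','bolt_a_head','bolt_a_mid'):
    A=ctrl.mark_of('scene',q);B=ctrl.mark_of('side',q)
    for r in A:
        for s in B:
            X,e=tri([(S,r['pixel']),(D,s['pixel'])])
            if max(e)<4 and X[2]>.03: print(q,X.round(4),np.round(e,1))
E
python3 st.py
```

```text
35.65 [ 0.53730811 -0.02910099  0.13737774] [ 0.4543044  -0.25382778 -5.59719946] 0.025848533128532625
bolt_a [0.5012 0.0108 0.0557] [3.5 3.1]
bolt_a [0.488  0.007  0.0519] [2.  1.8]
bolt_a [0.5085 0.0099 0.0666] [0.9 0.8]
bolt_a_head [0.5072 0.0019 0.0573] [1.8 1.6]
bolt_a_head [0.5012 0.0027 0.0482] [1.7 1.5]
bolt_a_mid [ 0.508  -0.0232  0.0612] [0.9 0.9]
```

Request:
{"op": "carry_out", "data": {
  "moves": [
    {"x":0,"y":0,"z":-0.08,"turn":0},
    {"x":0,"y":0,"z":0,"turn":0},
    {"x":0,"y":0,"z":0,"turn":0},
    {"x":0,"y":0,"z":0,"turn":0},
    {"x":0,"y":0,"z":0,"turn":0},
    {"x":0,"y":0,"z":0,"turn":0},
    {"x":0,"y":0,"z":0,"turn":0},
    {"x":0,"y":0,"z":0,"turn":0}
  ]
}}

```text
t: 36.95
tool_pos: [0.5372, -0.0291, 0.1375]
tool_rot: [2.21, -2.232, -0.001]
contact_force: [4.6, -1.7, -15.2]
opening: 0.0259
grip_force: 47.3
```

```bash
python3 st.py
```

```text
36.95 [ 0.53721413 -0.02906299  0.13750555] [  4.61321663  -1.73580655 -15.16253657] 0.02585746448445391
gate_knob [ 0.5403 -0.0287  0.1814] [1.5 1.4]
bolt_a [0.516  0.0089 0.0566] [0.8 0.7]
bolt_a [0.4835 0.0072 0.063 ] [0.6 0.5]
bolt_a [ 0.5594 -0.0222  0.1517] [0.4 0.4]
bolt_a_head [0.5163 0.0063 0.0652] [0.8 0.7]
bolt_a_mid [ 0.5049 -0.026   0.063 ] [0.2 0.1]
```

Request:
{"op": "carry_out", "data": {
  "moves": [
    {"x":0,"y":0,"z":0.3,"turn":0},
    {"x":0,"y":0,"z":0.4,"turn":0},
    {"x":0,"y":0,"z":0.4,"turn":0},
    {"x":0,"y":0,"z":0.4,"turn":0},
    {"x":0,"y":0,"z":0.2,"turn":0},
    {"x":0,"y":0,"z":0,"turn":0},
    {"x":0,"y":0,"z":0,"turn":0},
    {"x":0,"y":0,"z":0,"turn":0}
  ]
}}

```text
t: 38.25
tool_pos: [0.5375, -0.0291, 0.0993]
tool_rot: [2.211, -2.231, -0.001]
contact_force: [-8.0, -0.2, 6.2]
opening: 0.0258
grip_force: 49.3
```

```bash
python3 st.py
```

```text
38.25 [ 0.53752434 -0.02911381  0.09928032] [-8.03087289 -0.2368342   6.21550071] 0.025758333748737726
gate_knob [ 0.5359 -0.0246  0.1436] [0.7 0.6]
bolt_a [0.5046 0.0149 0.0628] [1.4 1.3]
bolt_a [0.4964 0.0087 0.0585] [3.1 2.7]
bolt_a [0.4856 0.0064 0.0565] [1.1 0.9]
bolt_a_head [0.506  0.0082 0.0668] [0.5 0.5]
bolt_a_mid [ 0.5077 -0.026   0.0663] [0.7 0.6]
```

Request:
{"op": "carry_out", "data": {
  "moves": [
    {"x":0,"y":0,"z":0.1,"turn":0},
    {"x":0,"y":0,"z":0,"turn":0},
    {"x":0,"y":0,"z":0,"turn":0},
    {"x":0,"y":0,"z":0,"turn":0},
    {"x":0,"y":0,"z":0,"turn":0},
    {"x":0,"y":0,"z":0,"turn":0},
    {"x":0,"y":0,"z":0,"turn":0},
    {"x":0,"y":0,"z":0,"turn":0}
  ]
}}

```text
t: 39.55
tool_pos: [0.5376, -0.0291, 0.0992]
tool_rot: [2.211, -2.231, -0.001]
contact_force: [-13.0, 0.9, 17.1]
opening: 0.0257
grip_force: 50.4
```

Request:
{"op": "carry_out", "data": {
  "moves": [
    {"x":0,"y":0,"z":0,"turn":0},
    {"x":0,"y":0,"z":0,"turn":0},
    {"x":0,"y":0,"z":0,"turn":0},
    {"x":0,"y":0,"z":0,"turn":0},
    {"x":0,"y":0,"z":0,"turn":0},
    {"x":0,"y":0,"z":0,"turn":0},
    {"x":0,"y":0,"z":-0.4,"turn":0},
    {"x":0,"y":0,"z":-0.8,"turn":0}
  ],
  "grip": 60
}}

```text
t: 40.35
tool_pos: [0.5361, -0.0288, 0.123]
tool_rot: [2.209, -2.23, -0.005]
contact_force: [0.4, -0.5, 0.2]
opening: 0.0598
grip_force: 0.0
```

Request:
{"op": "carry_out", "data": {
  "moves": [
    {"x":0,"y":0,"z":-1,"turn":0},
    {"x":0,"y":0,"z":-1,"turn":0},
    {"x":0,"y":-1,"z":0,"turn":0},
    {"x":0,"y":-1,"z":0,"turn":0},
    {"x":0,"y":-1,"z":0,"turn":0},
    {"x":0,"y":-1,"z":0,"turn":0},
    {"x":0,"y":0,"z":0,"turn":0},
    {"x":0,"y":0,"z":0,"turn":0}
  ]
}}

```text
t: 41.15
tool_pos: [0.6376, -0.03, 0.1745]
tool_rot: [2.211, -2.232, -0.001]
contact_force: [0.2, 1.0, 0.4]
opening: 0.0599
grip_force: 0.0
```

```bash
python3 st.py; python3 look.py w20 gate_knob:.145 bolt_a:.06 bolt_a_head:.06
```

```text
41.15 [ 0.63758603 -0.02999461  0.17446392] [0.18685051 0.95098274 0.4048784 ] 0.059875549108989644
gate_knob [ 0.5392 -0.0256  0.1428] [1.2 1.1]
bolt_a [0.5133 0.0116 0.0634] [1.7 1.5]
bolt_a [0.4888 0.0034 0.0493] [0.6 0.5]
bolt_a_head [0.5068 0.0089 0.0633] [1.3 1.1]
bolt_a_mid [ 0.5048 -0.0272  0.0666] [1.1 1. ]
bolt_a_mid [ 0.5246 -0.0217  0.1529] [1.4 1.3]
bolt_a_mid [ 0.5386 -0.0309  0.1424] [1.6 1.5]
t 41.65 pos [ 0.6374 -0.03    0.1745] psi 3.132155579490329 tilt [ 0.0002 -0.0001 -1.    ] q [-0.1636  0.0949  1.6004 -0.      1.446   2.9874] F [ 0.0497  0.4128 -0.4514] 0.0599010217674483
gate_knob [426. 224.] 0.98 [ 0.5384 -0.03    0.145 ]
bolt_a [327. 323.] 0.92 [0.5863 0.1024 0.06  ]
bolt_a [419. 246.] 0.75 [0.5023 0.019  0.06  ]
bolt_a [439. 233.] 0.59 [0.4848 0.0062 0.06  ]
bolt_a_head [334. 323.] 0.72 [0.5794 0.1026 0.06  ]
bolt_a_head [420. 238.] 0.63 [0.5017 0.0117 0.06  ]
bolt_a_head [417. 245.] 0.63 [0.5039 0.0181 0.06  ]
```

```bash
python3 -c "
from station import ctrl
print(ctrl.finish_job())"
```

```text
the job is handed in; nothing more can be done
None
```

The job is handed in: at the last check both bolts lay between the gate and the end stop with heads left, the knob was back fully down, and the gripper was clear; no verdict came back.

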